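# Hang the last-orders bell on the swivel hook

## Robot

A 6-joint arm with a two-finger parallel gripper is mounted at the origin on a cart in front of the work surface, level with it; the furniture and walls round the work are solid. World frame = base frame: x ahead of the robot, y to its left, z up, the work surface at z = 0. Lengths are in m, angles in rad, forces in N, time in s.
With the tool pointing down it reaches from about 0.275 to 0.775 m from the base axis. Payload 14.6 kg.
Tool frame: the origin (TCP) lies on the centre line of the jaws, within the pads' length; the fingertips stand 8 mm ahead of it and the grasp point (between the pads) lies 11 mm behind it; z points along the fingers, y is the line along which they close (so a half turn about z gives the same grasp; the last joint's range is limited). The gripper opens to 85 mm and grips with 20 to 120 N. Pads are 22 mm wide; open, the fingers measure 114 mm over their backs; the gripper's body (76 mm by 85 mm) begins 54 mm behind the grasp point. The pads swing forward as they close: fully open they stand 13 mm farther back than shut.
Start: joints at [1.084, 0.263, -0.048, 1.259, 0, 1.415], TCP at [0.171, 0.496, 0.239] pointing down, gripper open.
Joint ranges: [-2.65, 2.65], [-0.89, 1.7], [-1.18, 1.37], [-2.13, 2.11], [-1.35, 1.29], [-3.14, 3.14]. Speed limits (rad/s): [1.89, 1.89, 2.57, 2.79, 3.14, 3.14].

## Interface

Orientations are given as a unit quaternion [x, y, z, w].
In Python, from station import telemetry, eyes, hand_in, models gives the robot as it stands. The module is installed in compiled form; this text tells all that it offers.
- The arm moves only by the shell command python3 -m jog 'ROWS' [FORCE]. ROWS is JSON, a list of rows, each an object with "translation": the shift along the tool's x, y, z in mm, a list of three; "delta_rot": the turn, a rotation vector about the tool's x, y, z in rad, a list of three; "fingers": the closure in counts, from 0 (fully open) to 255 (shut). A call has exactly 10 rows; each row is the pose to reach, as a shift and turn from the pose commanded when the call began, along the tool's axes at that moment; what a row does not reach only later rows make up. A row lasts 1/8 s, in which the tool goes at most 62.5 mm and 10.7 degrees, less where a joint would pass 70% of its speed; a pose out of reach is approached as far as the arm can. A call with a gripper value outside its range is refused whole. The fingers move at their own pace and stop on an object; FORCE is the grip in N (left out, the last holds). Time passes only in rows, so rows that repeat a pose let the fingers close, or fill a call up. It gives the time, the measured TCP pose, the force, the opening and the grip force at its end, in the units of the state.
- telemetry.state(): the state, without advancing time (a new reading comes with each control period).
- eyes.read_camera(name): name is "scene" or "top"; returns a dict with "pixels" (384x512x3 uint8, blue, green, red), "fx", "fy", "cx", "cy" (pixels), "k1" (the pictures are not rectified: a ray, as slopes to the right and down, at radius r is drawn at 1 + k1 r^2 times it, then the intrinsics apply), "rvec" (rotation vector, rad) and "tvec" (3), from world to camera coordinates, as OpenCV has them. Camera axes: x right, y down, z forward; pixel columns grow to the right and rows downward; lengths in m; the calibration is good to about 2 mm. A picture is of the moment at which its call begins. There is no depth.
- hand_in(): hands the job in; it is judged then, once.
Trained networks look in a picture, given as the dict that the camera call returned (one of the last four; its "shot" number tells which), for a name from the list of things; names that differ only in an ending like _2 or _b are one class to them, and where a whole thing is asked for, a point or a joint stands for the part that bears it (a point fixed in the world has none). Each returns a list of dicts, best first, with "score" (0 to 1); they miss things now and then, are a little off and sometimes report something else, mostly with a low value. They report only what shows in the picture. A call takes as long as a camera call. They do not tell look-alikes from the thing itself.
- models.search_frame(label, picture): "extent" ([left, top, right, bottom] as shares, 0 to 1, of the picture: columns of its width, rows of its height, round what is visible of it).
- models.outline_of(label, picture): "region" (384x512 bool, what is visible of it) and "extent" ([left, top, right, bottom] as shares, 0 to 1, of the picture: columns of its width, rows of its height, round what is visible of it).
The state is a dict: "time": time; "joint_pos": joint angles; "qd": joint speeds; "joint_torque": joint torques, N m; "eef_pos": TCP position; "eef_rot": TCP orientation; "force": force on the tool from outside, world axes, zero at the start; "torque": the same for the moment, N m; "grip_width": finger opening in m; "grasp_force": force on a finger pad.
Only numpy, scipy, OpenCV 4.12 (cv2) and the standard library are available. Lean on these libraries where they do the work, as an engineer would, in place of code of your own. Each camera call takes 0.05 s, during which the arm holds its last target. There are 200 camera calls.

## Task

The last-orders bell belongs on the swivel hook stand. First turn the hook so that it points straight out over the long end of the stand's foot, then hang the larger of the two brass hand bells on it by its handle and let go so that it hangs still. Leave the smaller bell standing where it is.

Things in the scene. Friction and masses are not known exactly. Their poses are not given: they have to be found in the camera images.
- hook_stand: Fixed stand: dark oblong wooden foot 150 x 80 x 14 mm; near one end a thin steel post, on it a swivel hub 30 mm across, top 186 mm up, bearing the hook. Origin on the surface under the post's axis, z up. The foot runs from x = +40 to x = -110 mm: -x is its long end, facing the robot within 20 degrees.
- hook (a joint): Hook's angle about the post's axis, rad: 0 points along the stand's -x, over the foot's long end; positive turns it anticlockwise from above. Starts at 0.7 to 1.3, limits +-1.9, stays where left (0.05 N m friction). Level round rod 10 mm thick, centre 165 mm above the surface, free 20 to 88 mm from the axis (pinch or push it there); upturned tip ends 103 mm out, top 182 mm up.
- bell: Larger brass hand bell, loose, 0.2 kg, 101 mm high, mouth (60 mm) down. Origin: centre of the underside, z up. Stirrup handle in its y-z plane: flat straight sides z = 54 to 76 mm, 50 mm apart outside, 34 inside, 12 thick (grasp these from outside along y, z about 70); arch above, inner top z = 92. The hook passes through the opening (z = 54 to 92) along x, from either side.
- small_bell: Smaller brass hand bell of the same form, loose, 0.1 kg: 43 mm across the mouth, 70 mm high. Origin: centre of the underside. Not to be hung; it stays where it stands. The two bells may have changed places.
There are look-alikes about, which are no part of the job. Leave any pink, purple or turquoise look-alike of the bell alone.

How it is judged:
On the way, in this order (a step that is already met when the one before it is completed fails the run):
1. the hook has been turned to within 15 degrees of the foot's long direction while the larger bell still stands on the surface (value of joint hook between -0.26 and 0.26 rad and height (world z) of bell below 0.02 m), for 0.2 s.
2. the larger bell hangs on the hook, which still faces that way (value of joint hook between -0.26 and 0.26 rad and x of bell in the frame of hook_stand between -0.1 and -0.02 m and y of bell in the frame of hook_stand between -0.035 and 0.035 m and z of bell in the frame of hook_stand between 0.055 and 0.1 m and angle between bell's own z axis and vertical below 0.25 rad and contact force between bell and hook_stand above 0.5 N and contact force between bell and the fingers below 0.05 N), for 0.2 s.
At the end, for the whole second after the job is handed in: The hook points within 15 degrees of the foot's long direction; the larger bell hangs on it by its handle, 55 to 100 mm above the surface, within 35 mm of the foot's centre line, within 14 degrees of upright, released and at rest; the smaller bell stands upright within 30 mm of its start (all of step 2 and linear speed of bell below 0.05 m/s and angular speed of bell below 0.6 rad/s and distance of small_bell from where it was at the start of the episode below 0.03 m and angle between small_bell's own z axis and vertical below 0.2 rad); the robot touches nothing.
It fails at once if the smaller bell is moved by more than 30 mm or tipped over (distance of small_bell from where it was at the start of the episode above 0.03 m or angle between small_bell's own z axis and vertical above 0.5 rad).
It also fails if it takes over 58 s, if anything falls off the work surface, if the arm or the gripper's body presses on something with over 40 N, if the wrist force passes 120 N, or if a joint passes its speed limit or range.

## Working session

There is one attempt and no reset: what is moved stays moved. The work goes in short steps, Python scripts to look and compute and a shell command to move; the robot and the scene stay as the last step left them, time stands still between calls to the robot, and variables do not carry over. Pictures are saved under pics/ and viewed, at most 10 in all, crops included, and the job is handed in when it is done.

```bash
mkdir -p pics; cat > h.py <<'E'
import numpy as np, cv2, pickle
from station import telemetry, eyes, models
from scipy.spatial.transform import Rotation as R
def K(c): return np.array([[c["fx"],0,c["cx"]],[0,c["fy"],c["cy"]],[0,0,1.]])
def D(c): return np.array([c["k1"],0,0,0,0.])
def ray(c,uv):
    n=cv2.undistortPoints(np.array([[uv]],float),K(c),D(c))[0,0]
    Rm=cv2.Rodrigues(np.array(c["rvec"],float))[0]
    return -Rm.T@np.array(c["tvec"]).ravel(), Rm.T@np.array([n[0],n[1],1])
def at_z(c,uv,z):
    o,d=ray(c,uv); return o+d*(z-o[2])/d[2]
def proj(c,P):
    return cv2.projectPoints(np.array(P,float).reshape(-1,3),np.array(c["rvec"],float),np.array(c["tvec"],float),K(c),D(c))[0][:,0]
E
python3 - <<'E'
from h import *
np.set_printoptions(precision=3,suppress=True)
ims=[]
for n in ("scene","top"):
    c=eyes.read_camera(n); ims.append(c["pixels"]); cv2.imwrite(f"pics/{n}0.png",cv2.resize(c["pixels"],(800,600)))
    o,d=ray(c,(256,192)); print(n,c["fx"],c["k1"],o,d)
    for l in ("bell","small_bell","hook_stand","hook"):
        for r in models.search_frame(l,c)[:5]:
            e=np.array(r["extent"])*[512,384,512,384]; print(l,round(r["score"],2),e.round(0),at_z(c,((e[0]+e[2])/2,(e[1]+e[3])/2),0.03))
print(telemetry.state())
E
```

```text
scene 456.75833379003706 -0.05454458942084946 [-0.304 -0.847  0.926] [ 0.636  0.456 -0.623]
bell 0.94 [326. 220. 344. 259.] [ 0.577 -0.492  0.03 ]
bell 0.86 [297. 211. 320. 243.] [ 0.574 -0.406  0.03 ]
bell 0.73 [268. 221. 286. 261.] [ 0.472 -0.367  0.03 ]
bell 0.58 [357. 251. 379. 282.] [ 0.539 -0.612  0.03 ]
small_bell 0.55 [219. 213. 237. 237.] [ 0.439 -0.217  0.03 ]
hook_stand 0.63 [160. 117. 205. 183.] [0.644 0.159 0.03 ]
hook 0.5 [180. 115. 204. 134.] [0.794 0.255 0.03 ]
top 378.3686661593241 -0.07992221484196656 [ 0.354 -0.21   1.358] [ 0.155  0.002 -0.988]
bell 0.78 [360. 195. 378. 210.] [ 0.528 -0.613  0.03 ]
bell 0.67 [326. 183. 344. 200.] [ 0.567 -0.49   0.03 ]
bell 0.52 [304. 184. 316. 201.] [ 0.561 -0.4    0.03 ]
bell 0.49 [293. 214. 311. 226.] [ 0.465 -0.372  0.03 ]
small_bell 0.65 [253. 220. 264. 234.] [ 0.438 -0.217  0.03 ]
small_bell 0.53 [292. 211. 310. 227.] [ 0.468 -0.366  0.03 ]
small_bell 0.24 [147. 163. 187. 209.] [0.581 0.11  0.03 ]
hook_stand 0.6 [147. 161. 187. 209.] [0.585 0.111 0.03 ]
hook 0.44 [151. 165. 187. 175.] [0.639 0.105 0.03 ]
{'time': 0.5, 'joint_pos': array([ 1.084,  0.263, -0.048,  1.259, -0.   ,  1.415]), 'qd': array([ 0.001,  0.001,  0.   ,  0.003,  0.001, -0.   ]), 'joint_torque': array([ -0.001, -63.703,  38.459,   0.002,  -0.   ,   0.   ]), 'eef_pos': array([0.171, 0.496, 0.239]), 'eef_rot': array([ 0.165,  0.986, -0.   ,  0.   ]), 'force': array([-0.201,  0.342,  0.188]), 'torque': array([0.001, 0.029, 0.007]), 'grasp_force': 0.0, 'grip_width': 0.0856927732136591}
```

View pics/scene0.png

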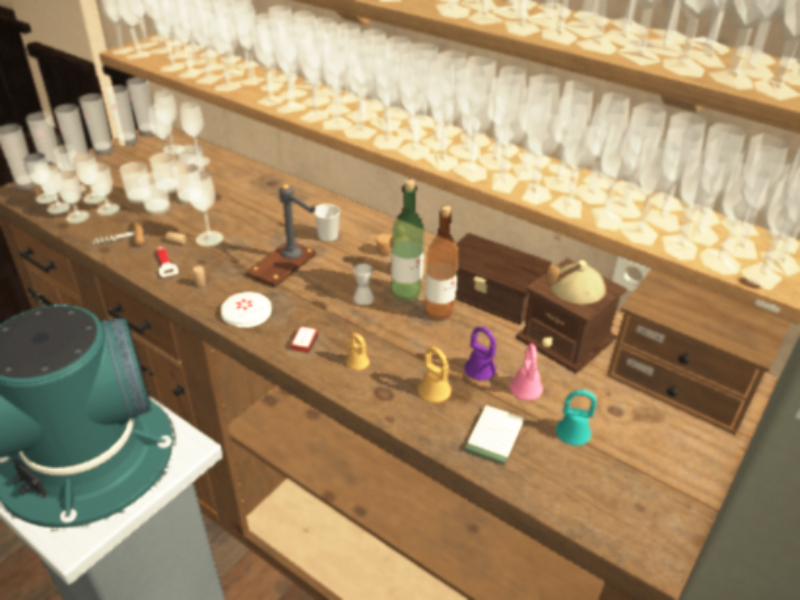

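View pics/top0.png

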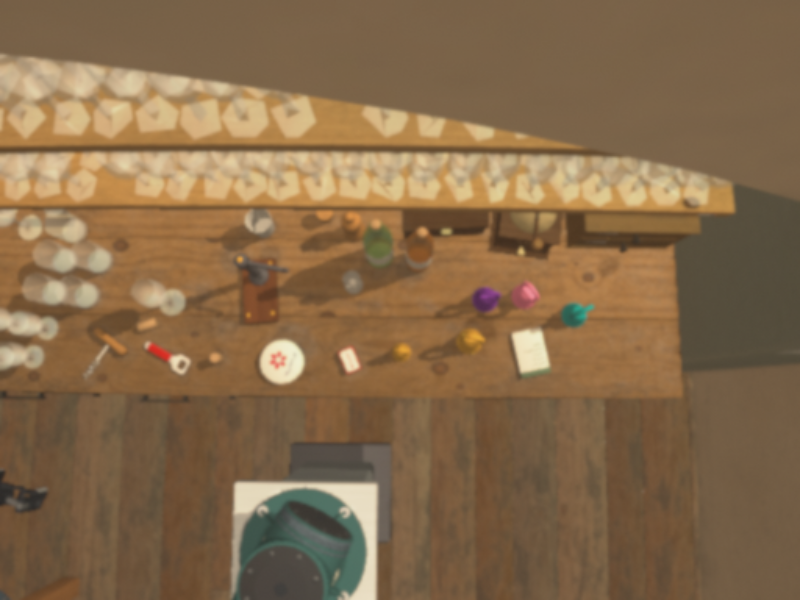

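The brass bells are the candidates: smaller at scene (358,352) of 800x600, top (402,352); larger at scene (435,375), top (470,342). Look-alikes: purple (481,353), pink (527,372) and turquoise (575,418). I choose the larger brass bell. The stand is at scene (288,225), with its hook pointing towards -y. Next, one close crop montage.

```bash
python3 - <<'E'
from h import *
np.set_printoptions(precision=1,suppress=True)
t=[]
for n,b in (("scene",[(150,105,62,80),(265,215,30,46),(218,208,30,46)]),("top",[(140,155,62,62),(285,203,36,30),(245,213,36,30)])):
    c=eyes.read_camera(n); pickle.dump(c,open(n+".pkl","wb"))
    for (x,y,w,h),W in zip(b,(400,200,200)):
        t.append(cv2.resize(c["pixels"][y:y+h,x:x+w],(W,300),interpolation=cv2.INTER_CUBIC))
    for l in ("bell","small_bell","hook_stand"):
        for r in models.outline_of(l,c)[:5]:
            m=r["region"]; v,u=np.nonzero(m); print(n,l,round(r["score"],2),u.min(),u.max(),v.min(),v.max(),u.mean(),v.mean(),m.sum(),c["pixels"][m].mean(0))
cv2.imwrite("pics/mont.png",np.vstack([np.hstack(t[:3]),np.hstack(t[3:])]))
E
```

```text
scene bell 0.96 326 346 222 255 336.9598108747045 242.30260047281322 423 [147.4 136.8 224.4]
scene bell 0.82 357 380 250 285 368.2015065913371 268.5951035781544 531 [138.9 161.9  67.3]
scene bell 0.81 297 316 209 243 306.9392405063291 229.29873417721518 395 [125.2  55.2 115.2]
scene small_bell 0.79 222 235 213 236 227.9504132231405 225.68595041322314 242 [ 83.3 165.3 210.6]
scene hook_stand 0.58 157 201 118 183 181.16247379454927 159.00524109014674 954 [ 61.5  84.3 118.3]
top bell 0.75 149 183 162 174 161.64880952380952 168.67261904761904 168 [ 71.7  91.8 113.1]
top bell 0.73 327 343 181 197 334.8646288209607 189.22707423580786 229 [ 98.   97.7 175.3]
top bell 0.63 359 379 194 211 367.94573643410854 201.47286821705427 258 [ 95.  116.9  71.3]
top bell 0.62 292 308 211 226 299.5260663507109 218.45023696682463 211 [ 46.8 113.5 160.3]
top bell 0.5 302 318 184 199 309.85849056603774 191.29716981132074 212 [ 95.4  56.9 104.4]
top small_bell 0.59 251 262 220 231 256.1636363636364 225.5909090909091 110 [ 48.5 117.8 167.5]
top hook_stand 0.63 150 184 163 207 166.16517412935323 184.83880597014925 1005 [ 52.7  78.9 116.1]
```

View pics/mont.png

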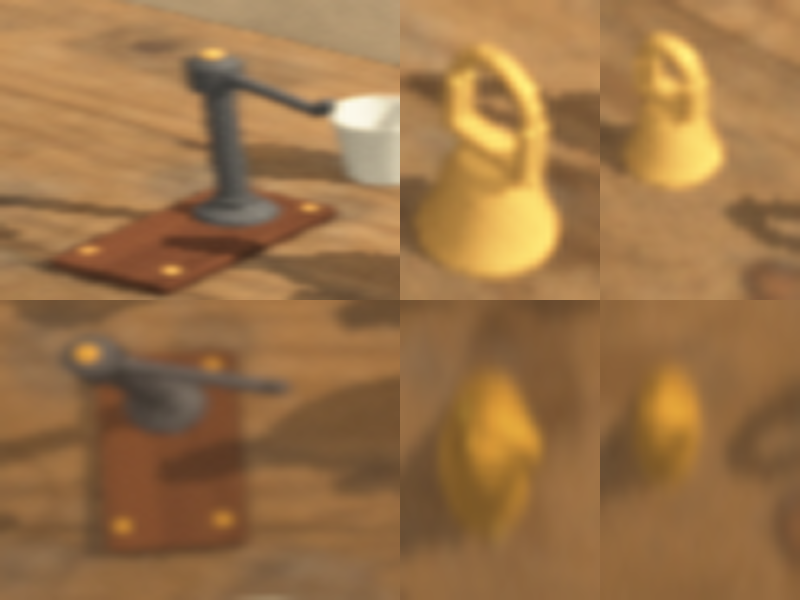

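The crops confirm the choice: the larger brass bell (scene px ≈ (278,240) of 512), with its handle plane roughly along world y. Hub cap is at scene (183,119) and top (153.6,166); hook tip at scene (201,133.5) and top (184,173). Next I fit poses from these points.

```bash
cat > fit.py <<'E'
from h import *
from scipy.optimize import least_squares, minimize
np.set_printoptions(precision=3,suppress=True)
S=pickle.load(open("scene.pkl","rb"));T=pickle.load(open("top.pkl","rb"))
def loc(p,x,y,z): c,s=np.cos(p[2]),np.sin(p[2]); return [p[0]+c*x-s*y,p[1]+s*x+c*y,z]
obs=[(S,'LL',158,175),(S,'LR',175.6,182.3),(S,'SR',202,161.5),(S,'hub',183,119.3),(S,'tip',200.8,133.5),
(T,'LL',156,206.2),(T,'LR',177.7,205.2),(T,'SR',176.9,165.3),(T,'hub',153.6,166.2),(T,'tip',183.9,172.8)]
def P(p,k):
    a=p[3]
    return {'LL':lambda:loc(p,-.11,.04,.014),'LR':lambda:loc(p,-.11,-.04,.014),'SR':lambda:loc(p,.04,-.04,.014),'hub':lambda:loc(p,0,0,.186),
    'tip':lambda:loc(p,-.099*np.cos(a),-.099*np.sin(a),.176)}[k]()
f=lambda p:np.concatenate([proj(c,P(p,k))[0]-(u,v) for c,k,u,v in obs])
r=least_squares(f,[.65,.12,0,1.0]);print("stand x y yaw hook",r.x);print(f(r.x).reshape(-1,2).round(1).tolist())
def mask(c,box):
    x0,y0,x1,y1=box; h=cv2.cvtColor(c["pixels"],cv2.COLOR_BGR2HSV); m=np.zeros((384,512),np.uint8)
    m[y0:y1,x0:x1]=(h[y0:y1,x0:x1,1]>(140 if c is S else 165)); return m
def render(c,q,k):
    sc=8;m=np.zeros((384,512),np.uint8);big=np.zeros((60*sc,60*sc),np.uint8)
    ctr=proj(c,[q[0],q[1],.04*k])[0]; off=np.floor(ctr)-30
    pr=lambda X:((proj(c,X)-off+.5)*sc).astype(np.int32)
    th=np.linspace(0,2*np.pi,24)
    prof=[(.030,0),(.028,.01),(.022,.025),(.018,.04),(.012,.050),(.006,.054)]
    for (r0,z0),(r1,z1) in zip(prof,prof[1:]):
        cv2.fillConvexPoly(big,cv2.convexHull(pr([loc(q,k*r*np.cos(t),k*r*np.sin(t),k*z) for r,z in((r0,z0),(r1,z1)) for t in th])),1)
    path=[(-.021,.052),(-.021,.076)]+[(.021*-np.cos(t),.076+.0205*np.sin(t)) for t in np.linspace(0.2,np.pi-.2,9)]+[(.021,.076),(.021,.052),(-.021,.052)]
    for (a,z0),(b,z1) in zip(path,path[1:]):
        cv2.fillConvexPoly(big,cv2.convexHull(pr([loc(q,sx,y+dy,k*z0+dz) if 0 else loc(q,k*sx,k*(y+dy),k*(z+dz)) for y,z in((a,z0),(b,z1)) for sx in(-.006,.006) for dy in(-.004,.004) for dz in (-.004,.004)])),1)
    sm=cv2.resize(big.astype(np.float32),(60,60),interpolation=cv2.INTER_AREA)
    out=np.zeros((384,512),np.float32);y,x=int(off[1]),int(off[0]);out[y:y+60,x:x+60]=sm;return cv2.GaussianBlur(out,(0,0),.6)
for nm,k,bs,bt,g in (("bell",1,(264,214,296,262),(287,204,313,231),(.46,-.365)),("small",.7,(217,208,242,240),(248,216,268,236),(.435,-.22))):
    M=[(S,mask(S,bs)),(T,mask(T,bt))]; print(nm,[int(m.sum()) for _,m in M])
    cost=lambda q:sum(((render(c,q,k)-m)**2).sum() for c,m in M)
    best=min((minimize(cost,[*g,y],method="Nelder-Mead",options=dict(initial_simplex=[[*g,y],[g[0]+.01,g[1],y],[g[0],g[1]+.01,y],[*g,y+.25]],maxiter=90)) for y in (-.9,-.45,0,.45,.9,1.4)),key=lambda r:r.fun)
    print(best.x,best.fun)
    vis=[cv2.resize(np.hstack([c["pixels"][b[1]:b[1]+28,b[0]:b[0]+26],(np.dstack([m*255,render(c,best.x,k)*255,m*0])[b[1]:b[1]+28,b[0]:b[0]+26]).astype(np.uint8)]),(400,300)) for (c,m),b in zip(M,(bs,bt))]
    cv2.imwrite(f"pics/fit_{nm}.png",np.hstack(vis))
E
python3 fit.py
```

```text
stand x y yaw hook [0.617 0.116 0.084 1.28 ]
[[-1.4, -2.1], [-0.5, -1.5], [0.6, -2.3], [-0.4, -1.6], [-0.1, -1.1], [0.8, 1.4], [1.3, 0.8], [0.5, -0.1], [0.7, 0.0], [1.0, 0.6]]
bell [601, 219]
[ 0.472 -0.371 -0.187] 165.86181640625
small [292, 106]
[ 0.445 -0.213 -0.036] 80.84214782714844
```

View pics/fit_bell.png

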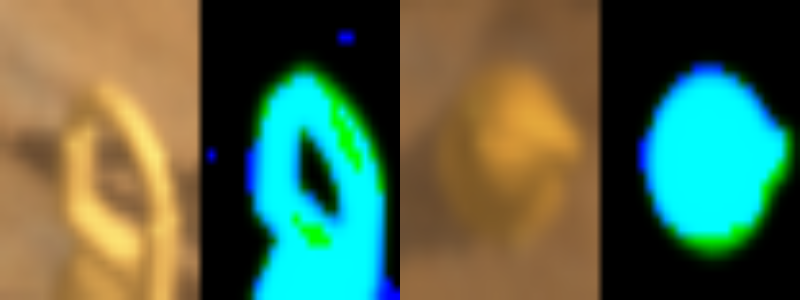

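```bash
cat >> h.py <<'E'
def go(x,y,z,ydeg):
    s=telemetry.state(); Rm=R.from_quat(s["eef_rot"]); a=np.radians(ydeg)
    Y=np.array([np.cos(a),np.sin(a),0]); Z=np.array([0,0,-1.]); X=np.cross(Y,Z)
    print("t",round(s["time"],2),"trans mm",(Rm.inv().apply(np.array([x,y,z])-s["eef_pos"])*1000).round(1),"rot",(Rm.inv()*R.from_matrix(np.c_[X,Y,Z])).as_rotvec().round(3))
E
python3 -m jog '[{"translation":[-80,-40,-50],"delta_rot":[0,0,-0.18],"fingers":0},{"translation":[-130,-60,-90],"delta_rot":[0,0,-0.36],"fingers":0},{"translation":[-180,-85,-90],"delta_rot":[0,0,-0.54],"fingers":0},{"translation":[-235,-110,-90],"delta_rot":[0,0,-0.72],"fingers":0},{"translation":[-290,-140,-90],"delta_rot":[0,0,-0.9],"fingers":0},{"translation":[-345,-165,-90],"delta_rot":[0,0,-1.08],"fingers":0},{"translation":[-400,-190,-90],"delta_rot":[0,0,-1.26],"fingers":0},{"translation":[-455,-220,-90],"delta_rot":[0,0,-1.44],"fingers":0},{"translation":[-510,-245,-70],"delta_rot":[0,0,-1.62],"fingers":0},{"translation":[-553,-269,-40],"delta_rot":[0,0,-1.69],"fingers":0}]'
python3 -c "
from h import *
go(.606,.062,.26,168.2)"
```

```text
time: 2.15
eef_pos: [0.5627, 0.1076, 0.301]
eef_rot: [-0.63, 0.776, -0.0, 0.001]
force: [1.2, 1.7, 0.3]
grip_width: 0.0854
grasp_force: 0.0
t 2.15 trans mm [ 35.7 -51.7  41. ] rot [-0.002  0.001 -0.001]
```

```bash
python3 -m jog '[{"translation":[0,0,0],"delta_rot":[0,0,0],"fingers":0},{"translation":[0,0,0],"delta_rot":[0,0,0],"fingers":0},{"translation":[0,0,0],"delta_rot":[0,0,0],"fingers":0},{"translation":[0,0,0],"delta_rot":[0,0,0],"fingers":0},{"translation":[0,0,0],"delta_rot":[0,0,0],"fingers":0},{"translation":[0,0,0],"delta_rot":[0,0,0],"fingers":0},{"translation":[0,0,0],"delta_rot":[0,0,0],"fingers":0},{"translation":[0,0,0],"delta_rot":[0,0,0],"fingers":0},{"translation":[0,0,0],"delta_rot":[0,0,0],"fingers":0},{"translation":[0,0,0],"delta_rot":[0,0,0],"fingers":0}]'
python3 - <<'E'
from h import *
go(.606,.062,.26,168.2)
t=[]
for n,(x,y,w,h) in (("scene",(140,60,96,72*1+20)),("top",(130,140,80,76))):
    c=eyes.read_camera(n); t.append(cv2.resize(c["pixels"][y:y+h,x:x+w],(400,400),interpolation=cv2.INTER_CUBIC))
cv2.imwrite("pics/above.png",np.hstack(t))
E
```

```text
time: 3.4
eef_pos: [0.5611, 0.1092, 0.3007]
eef_rot: [-0.628, 0.778, 0.0, -0.0]
force: [-0.4, -0.7, 0.6]
grip_width: 0.0852
grasp_force: 0.0
t 3.4 trans mm [ 36.7 -53.8  40.7] rot [ 0.    -0.    -0.007]
```

View pics/above.png

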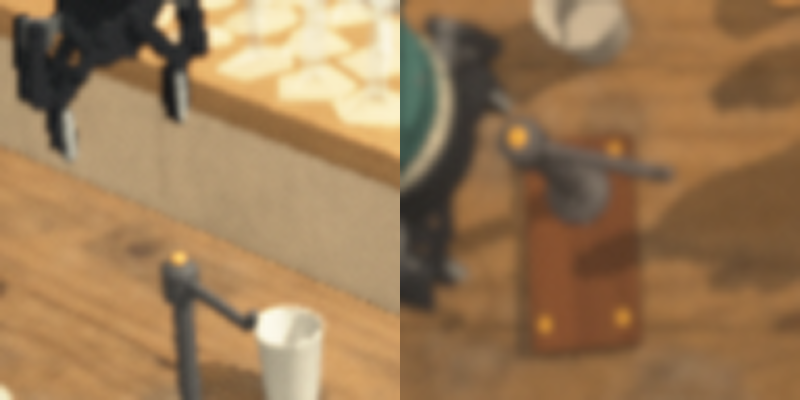

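The picture shows the hook still at about 1.28 and the open hand above and left of it. I go over the rod, then down, and pinch it.

```bash
python3 -m jog '[{"translation":[37,-54,41],"delta_rot":[0,0,0],"fingers":0},{"translation":[37,-54,41],"delta_rot":[0,0,0],"fingers":0},{"translation":[37,-54,90],"delta_rot":[0,0,0],"fingers":0},{"translation":[37,-54,130],"delta_rot":[0,0,0],"fingers":0},{"translation":[37,-54,147],"delta_rot":[0,0,0],"fingers":0},{"translation":[37,-54,147],"delta_rot":[0,0,0],"fingers":120},{"translation":[37,-54,147],"delta_rot":[0,0,0],"fingers":255},{"translation":[37,-54,147],"delta_rot":[0,0,0],"fingers":255},{"translation":[37,-54,147],"delta_rot":[0,0,0],"fingers":255},{"translation":[37,-54,147],"delta_rot":[0,0,0],"fingers":255}]' 25
python3 -c "
from h import *
np.set_printoptions(suppress=True)
go(.606,.062,.154,168.2)
s=telemetry.state();p0=s['eef_pos'];Rm=R.from_quat(s['eef_rot'])
c=np.array([.617,.116,0]);d=p0-c;d[2]=0;print('r',np.linalg.norm(d),'ang',np.degrees(np.arctan2(-d[1],-d[0])))
for i in range(1,11):
    a=-1.28*i/10; q=c+R.from_rotvec([0,0,a]).apply(d); q[2]=p0[2]; print(i,(Rm.inv().apply(q-p0)*1000).round(0), -a)
"
```

```text
time: 4.75
eef_pos: [0.6062, 0.0617, 0.1543]
eef_rot: [-0.628, 0.778, -0.0, 0.0]
force: [-1.6, 0.4, 5.3]
grip_width: 0.009
grasp_force: 24.4
t 4.75 trans mm [-0.3  0.3  0.3] rot [-0.001  0.    -0.006]
r 0.05537909473032902 ang 78.78214644208175
1 [-0.  7. -0.] 0.128
2 [-2. 14. -0.] 0.256
3 [-4. 21. -0.] 0.384
4 [-7. 27. -0.] 0.512
5 [-10.  33.  -0.] 0.64
6 [-15.  39.  -0.] 0.768
7 [-20.  44.  -0.] 0.8960000000000001
8 [-26.  48.  -0.] 1.024
9 [-32.  51.  -0.] 1.152
10 [-39.  54.  -0.] 1.28
```

```bash
python3 -m jog '[{"translation":[0,7,0],"delta_rot":[0,0,0.128],"fingers":255},{"translation":[-2,14,0],"delta_rot":[0,0,0.256],"fingers":255},{"translation":[-4,21,0],"delta_rot":[0,0,0.384],"fingers":255},{"translation":[-7,27,0],"delta_rot":[0,0,0.512],"fingers":255},{"translation":[-10,33,0],"delta_rot":[0,0,0.64],"fingers":255},{"translation":[-15,39,0],"delta_rot":[0,0,0.768],"fingers":255},{"translation":[-20,44,0],"delta_rot":[0,0,0.896],"fingers":255},{"translation":[-26,48,0],"delta_rot":[0,0,1.024],"fingers":255},{"translation":[-32,51,0],"delta_rot":[0,0,1.152],"fingers":255},{"translation":[-39,54,0],"delta_rot":[0,0,1.28],"fingers":255}]'
python3 -m jog '[{"translation":[0,0,0],"delta_rot":[0,0,0],"fingers":255},{"translation":[0,0,0],"delta_rot":[0,0,0],"fingers":255},{"translation":[0,0,0],"delta_rot":[0,0,0],"fingers":0},{"translation":[0,0,0],"delta_rot":[0,0,0],"fingers":0},{"translation":[0,0,0],"delta_rot":[0,0,0],"fingers":0},{"translation":[0,0,0],"delta_rot":[0,0,0],"fingers":0},{"translation":[0,0,-50],"delta_rot":[0,0,0],"fingers":0},{"translation":[0,0,-100],"delta_rot":[0,0,0],"fingers":0},{"translation":[0,0,-150],"delta_rot":[0,0,0],"fingers":0},{"translation":[0,0,-150],"delta_rot":[0,0,0],"fingers":0}]'
python3 -c "
from h import *
go(.472,-.371,.20,79.3)
go(.472,-.371,.06,79.3)"
```

```text
time: 6.0
eef_pos: [0.5587, 0.1119, 0.1541]
eef_rot: [-0.038, 0.999, 0.001, -0.002]
force: [-19.0, 4.2, 17.1]
grip_width: 0.009
grasp_force: 32.4
time: 7.25
eef_pos: [0.5628, 0.1112, 0.3071]
eef_rot: [-0.039, 0.999, 0.0, 0.003]
force: [-0.0, 0.9, -1.4]
grip_width: 0.0853
grasp_force: 0.0
t 7.25 trans mm [ 128.8 -473.6  106.5] rot [0.001 0.006 0.265]
t 7.25 trans mm [ 129.6 -473.6  246.5] rot [0.001 0.006 0.265]
```

```bash
python3 -m jog '[{"translation":[60,0,0],"delta_rot":[0,0,0],"fingers":0},{"translation":[110,-30,0],"delta_rot":[0,0,0.03],"fingers":0},{"translation":[129,-88,0],"delta_rot":[0,0,0.06],"fingers":0},{"translation":[129,-150,0],"delta_rot":[0,0,0.1],"fingers":0},{"translation":[129,-212,0],"delta_rot":[0,0,0.14],"fingers":0},{"translation":[129,-274,0],"delta_rot":[0,0,0.18],"fingers":0},{"translation":[129,-336,0],"delta_rot":[0,0,0.22],"fingers":0},{"translation":[129,-400,20],"delta_rot":[0,0,0.265],"fingers":0},{"translation":[129,-450,60],"delta_rot":[0,0,0.265],"fingers":0},{"translation":[129,-474,106],"delta_rot":[0,0,0.265],"fingers":0}]'
python3 -m jog '[{"translation":[0,0,0],"delta_rot":[0,0,0],"fingers":0},{"translation":[0,0,0],"delta_rot":[0,0,0],"fingers":0},{"translation":[0,0,0],"delta_rot":[0,0,0],"fingers":0},{"translation":[0,0,0],"delta_rot":[0,0,0],"fingers":0},{"translation":[0,0,0],"delta_rot":[0,0,0],"fingers":0},{"translation":[0,0,0],"delta_rot":[0,0,0],"fingers":0},{"translation":[0,0,0],"delta_rot":[0,0,0],"fingers":0},{"translation":[0,0,0],"delta_rot":[0,0,0],"fingers":0},{"translation":[0,0,0],"delta_rot":[0,0,0],"fingers":0},{"translation":[0,0,0],"delta_rot":[0,0,0],"fingers":0}]'
python3 - <<'E'
from h import *
go(.472,-.371,.06,79.3)
t=[]
for n,b in (("scene",[(150,105,62,80),(250,165,80,100)]),("top",[(140,155,62,62),(270,180,70,70)])):
    c=eyes.read_camera(n); pickle.dump(c,open(n+"2.pkl","wb"))
    for (x,y,w,h) in b: t.append(cv2.resize(c["pixels"][y:y+h,x:x+w],(400,300),interpolation=cv2.INTER_CUBIC))
cv2.imwrite("pics/m2.png",np.vstack([np.hstack(t[:2]),np.hstack(t[2:])]))
E
```

```text
time: 8.5
eef_pos: [0.4698, -0.374, 0.1958]
eef_rot: [0.094, 0.996, -0.0, 0.0]
force: [0.9, 0.4, -0.4]
grip_width: 0.0852
grasp_force: 0.0
time: 9.75
eef_pos: [0.4699, -0.3715, 0.1977]
eef_rot: [0.093, 0.996, 0.0, -0.0]
force: [0.4, 0.2, 0.6]
grip_width: 0.0856
grasp_force: 0.0
t 9.75 trans mm [ -1.9   0.9 137.7] rot [ 0. -0. -0.]
```

View pics/m2.png

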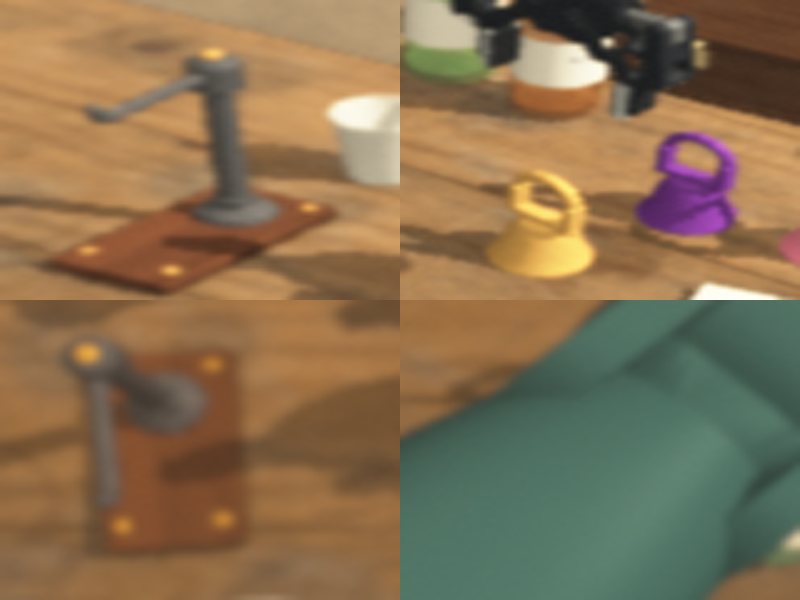

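The hook now lies along the foot (scene tip crop (95,112), top tip (105,505)), and the hand is over the brass bell. I go down and grip.

```bash
python3 -m jog '[{"translation":[-2,1,50],"delta_rot":[0,0,0],"fingers":0},{"translation":[-2,1,90],"delta_rot":[0,0,0],"fingers":0},{"translation":[-2,1,120],"delta_rot":[0,0,0],"fingers":0},{"translation":[-2,1,138],"delta_rot":[0,0,0],"fingers":0},{"translation":[-2,1,138],"delta_rot":[0,0,0],"fingers":0},{"translation":[-2,1,138],"delta_rot":[0,0,0],"fingers":60},{"translation":[-2,1,138],"delta_rot":[0,0,0],"fingers":120},{"translation":[-2,1,138],"delta_rot":[0,0,0],"fingers":200},{"translation":[-2,1,138],"delta_rot":[0,0,0],"fingers":255},{"translation":[-2,1,138],"delta_rot":[0,0,0],"fingers":255}]' 30
python3 - <<'E'
from h import *
from scipy.optimize import least_squares
np.set_printoptions(precision=3,suppress=True)
src=open("fit.py").read().split("r=least")[0]+"\n"
src=src.replace("200.8,133.5","164.7,134.9").replace("183.9,172.8","156.3,197.4")
exec(src); r=least_squares(f,[.62,.12,.08,0]);print(r.x,f(r.x).reshape(-1,2).round(1).tolist())
E
```

```text
time: 11.1
eef_pos: [0.4726, -0.3711, 0.0608]
eef_rot: [0.093, 0.996, -0.0, 0.001]
force: [0.1, 3.1, 4.6]
grip_width: 0.0495
grasp_force: 30.9
[0.617 0.116 0.081 0.038] [[-1.3, -2.0], [-0.5, -1.5], [0.7, -2.2], [-0.3, -1.6], [-0.9, -1.0], [0.9, 1.4], [1.4, 0.9], [0.6, -0.1], [0.9, 0.0], [1.0, -0.1]]
```

```bash
python3 -m jog '[{"translation":[0,0,-20],"delta_rot":[0,0,0],"fingers":255},{"translation":[0,0,-60],"delta_rot":[0,0,0],"fingers":255},{"translation":[0,0,-110],"delta_rot":[0,0,0],"fingers":255},{"translation":[0,0,-160],"delta_rot":[0,0,0],"fingers":255},{"translation":[0,0,-160],"delta_rot":[0,0,0],"fingers":255},{"translation":[0,0,-160],"delta_rot":[0,0,0],"fingers":255},{"translation":[0,0,-160],"delta_rot":[0,0,0],"fingers":255},{"translation":[0,0,-160],"delta_rot":[0,0,0],"fingers":255},{"translation":[0,0,-160],"delta_rot":[0,0,0],"fingers":255},{"translation":[0,0,-160],"delta_rot":[0,0,0],"fingers":255}]'
python3 -c "
from h import *
go(.468,.099,.22,96.5)"
```

```text
time: 12.35
eef_pos: [0.4721, -0.3708, 0.2195]
eef_rot: [0.093, 0.996, 0.0, -0.0]
force: [-0.7, -0.1, -2.1]
grip_width: 0.0494
grasp_force: 32.6
t 12.35 trans mm [ 9.130e+01  4.609e+02 -4.000e-01] rot [ 0.  -0.  -0.3]
```

```bash
python3 -m jog '[{"translation":[5,25,0],"delta_rot":[0,0,-0.02],"fingers":255},{"translation":[14,70,0],"delta_rot":[0,0,-0.06],"fingers":255},{"translation":[25,125,0],"delta_rot":[0,0,-0.09],"fingers":255},{"translation":[36,180,0],"delta_rot":[0,0,-0.12],"fingers":255},{"translation":[47,235,0],"delta_rot":[0,0,-0.15],"fingers":255},{"translation":[58,290,0],"delta_rot":[0,0,-0.18],"fingers":255},{"translation":[68,345,0],"delta_rot":[0,0,-0.22],"fingers":255},{"translation":[79,400,0],"delta_rot":[0,0,-0.26],"fingers":255},{"translation":[87,440,0],"delta_rot":[0,0,-0.3],"fingers":255},{"translation":[91,461,0],"delta_rot":[0,0,-0.3],"fingers":255}]'
python3 -m jog '[{"translation":[0,0,0],"delta_rot":[0,0,0],"fingers":255},{"translation":[0,0,15],"delta_rot":[0,0,0],"fingers":255},{"translation":[0,0,35],"delta_rot":[0,0,0],"fingers":255},{"translation":[0,0,55],"delta_rot":[0,0,0],"fingers":255},{"translation":[0,0,62],"delta_rot":[0,0,0],"fingers":255},{"translation":[0,0,62],"delta_rot":[0,0,0],"fingers":255},{"translation":[0,0,62],"delta_rot":[0,0,0],"fingers":255},{"translation":[0,0,62],"delta_rot":[0,0,0],"fingers":255},{"translation":[0,0,62],"delta_rot":[0,0,0],"fingers":255},{"translation":[0,0,62],"delta_rot":[0,0,0],"fingers":255}]'
python3 - <<'E'
from h import *
go(.468,.099,.158,96.5); go(.557,.11,.158,96.5)
t=[]
for n,(x,y,w,h) in (("scene",(125,95,80,90)),("top",(130,150,80,80))):
    c=eyes.read_camera(n); t.append(cv2.resize(c["pixels"][y:y+h,x:x+w],(400,450),interpolation=cv2.INTER_CUBIC))
cv2.imwrite("pics/m3.png",np.hstack(t))
E
```

```text
time: 13.6
eef_pos: [0.468, 0.101, 0.2198]
eef_rot: [-0.058, 0.998, 0.0, 0.0]
force: [1.0, -0.7, -3.3]
grip_width: 0.0494
grasp_force: 32.7
time: 14.85
eef_pos: [0.4683, 0.0991, 0.1578]
eef_rot: [-0.057, 0.998, 0.0, 0.0]
force: [-0.0, -0.1, -3.5]
grip_width: 0.0496
grasp_force: 32.6
t 14.85 trans mm [ 0.3 -0.  -0.2] rot [-0.  0. -0.]
t 14.85 trans mm [-89.3   0.9  -0.2] rot [-0.  0. -0.]
```

View pics/m3.png

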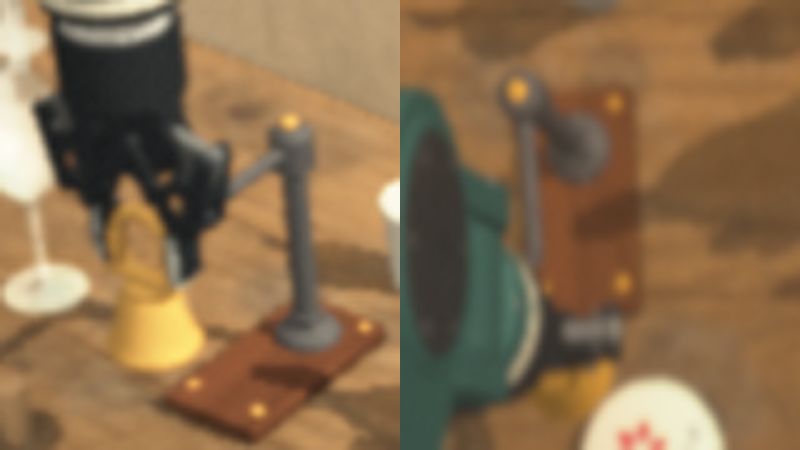

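The bell hangs upright in the jaws (handle at crop (135,245)), in front of the hook tip and in line with it. I slide it on and check the force.

```bash
python3 -m jog '[{"translation":[-5,0,0],"delta_rot":[0,0,0],"fingers":255},{"translation":[-10,0,0],"delta_rot":[0,0,0],"fingers":255},{"translation":[-16,0,0],"delta_rot":[0,0,0],"fingers":255},{"translation":[-22,0,0],"delta_rot":[0,0,0],"fingers":255},{"translation":[-28,1,0],"delta_rot":[0,0,0],"fingers":255},{"translation":[-34,1,0],"delta_rot":[0,0,0],"fingers":255},{"translation":[-40,1,0],"delta_rot":[0,0,0],"fingers":255},{"translation":[-46,1,0],"delta_rot":[0,0,0],"fingers":255},{"translation":[-52,1,0],"delta_rot":[0,0,0],"fingers":255},{"translation":[-55,1,0],"delta_rot":[0,0,0],"fingers":255}]'
```

```text
time: 16.2
eef_pos: [0.5232, 0.1063, 0.1577]
eef_rot: [-0.057, 0.998, 0.0, -0.0]
force: [-0.0, 0.4, -3.0]
grip_width: 0.0495
grasp_force: 32.7
```

```bash
python3 -m jog '[{"translation":[-8,0,0],"delta_rot":[0,0,0],"fingers":255},{"translation":[-17,0,0],"delta_rot":[0,0,0],"fingers":255},{"translation":[-26,0,0],"delta_rot":[0,0,0],"fingers":255},{"translation":[-35,0,0],"delta_rot":[0,0,0],"fingers":255},{"translation":[-35,0,4],"delta_rot":[0,0,0],"fingers":255},{"translation":[-35,0,8],"delta_rot":[0,0,0],"fingers":255},{"translation":[-35,0,12],"delta_rot":[0,0,0],"fingers":255},{"translation":[-35,0,15],"delta_rot":[0,0,0],"fingers":255},{"translation":[-35,0,17],"delta_rot":[0,0,0],"fingers":255},{"translation":[-35,0,17],"delta_rot":[0,0,0],"fingers":255}]'
python3 - <<'E'
from h import *
t=[]
for n,(x,y,w,h) in (("scene",(125,95,80,90)),("top",(130,150,80,80))):
    c=eyes.read_camera(n); t.append(cv2.resize(c["pixels"][y:y+h,x:x+w],(400,450),interpolation=cv2.INTER_CUBIC))
cv2.imwrite("pics/m4.png",np.hstack(t))
E
```

```text
time: 17.45
eef_pos: [0.5575, 0.1102, 0.1406]
eef_rot: [-0.057, 0.998, -0.0, -0.0]
force: [-0.8, -0.6, -3.4]
grip_width: 0.0495
grasp_force: 32.7
```

View pics/m4.png

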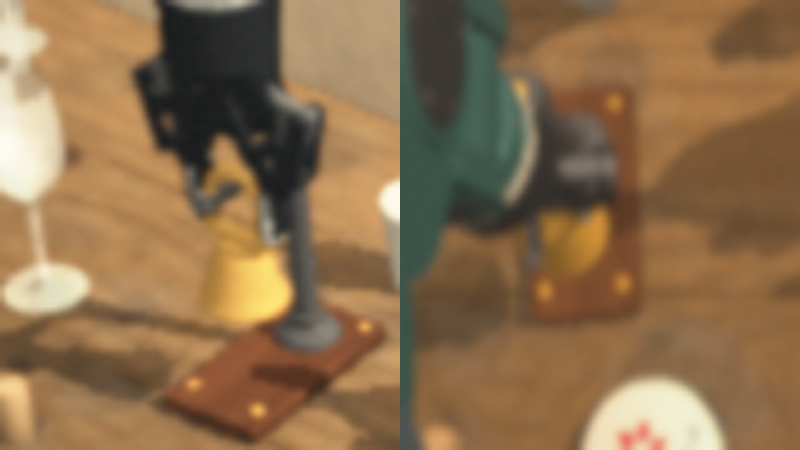

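The hook's tip shows through the handle at crop (225,190). I lower the last few mm until contact.

```bash
python3 -m jog '[{"translation":[0,0,0.5],"delta_rot":[0,0,0],"fingers":255},{"translation":[0,0,1],"delta_rot":[0,0,0],"fingers":255},{"translation":[0,0,1.5],"delta_rot":[0,0,0],"fingers":255},{"translation":[0,0,2],"delta_rot":[0,0,0],"fingers":255},{"translation":[0,0,2.5],"delta_rot":[0,0,0],"fingers":255},{"translation":[0,0,3],"delta_rot":[0,0,0],"fingers":255},{"translation":[0,0,3],"delta_rot":[0,0,0],"fingers":255},{"translation":[0,0,3],"delta_rot":[0,0,0],"fingers":255},{"translation":[0,0,3],"delta_rot":[0,0,0],"fingers":255},{"translation":[0,0,3],"delta_rot":[0,0,0],"fingers":255}]'
```

```text
time: 18.8
eef_pos: [0.5577, 0.1102, 0.1378]
eef_rot: [-0.057, 0.998, -0.0, 0.0]
force: [-0.6, 0.0, -0.2]
grip_width: 0.0494
grasp_force: 33.0
```

The force went from -3.4 to -0.2 N, so the hook carries the bell. I open gently, wait, and withdraw straight up.

```bash
python3 -m jog '[{"translation":[0,0,0],"delta_rot":[0,0,0],"fingers":90},{"translation":[0,0,0],"delta_rot":[0,0,0],"fingers":80},{"translation":[0,0,0],"delta_rot":[0,0,0],"fingers":60},{"translation":[0,0,0],"delta_rot":[0,0,0],"fingers":40},{"translation":[0,0,0],"delta_rot":[0,0,0],"fingers":20},{"translation":[0,0,0],"delta_rot":[0,0,0],"fingers":0},{"translation":[0,0,0],"delta_rot":[0,0,0],"fingers":0},{"translation":[0,0,0],"delta_rot":[0,0,0],"fingers":0},{"translation":[0,0,0],"delta_rot":[0,0,0],"fingers":0},{"translation":[0,0,0],"delta_rot":[0,0,0],"fingers":0}]'
python3 -m jog '[{"translation":[0,0,-10],"delta_rot":[0,0,0],"fingers":0},{"translation":[0,0,-25],"delta_rot":[0,0,0],"fingers":0},{"translation":[0,0,-45],"delta_rot":[0,0,0],"fingers":0},{"translation":[0,0,-70],"delta_rot":[0,0,0],"fingers":0},{"translation":[0,0,-100],"delta_rot":[0,0,0],"fingers":0},{"translation":[0,0,-130],"delta_rot":[0,0,0],"fingers":0},{"translation":[0,0,-150],"delta_rot":[0,0,0],"fingers":0},{"translation":[50,0,-150],"delta_rot":[0,0,0],"fingers":0},{"translation":[100,0,-150],"delta_rot":[0,0,0],"fingers":0},{"translation":[120,0,-150],"delta_rot":[0,0,0],"fingers":0}]'
python3 - <<'E'
from h import *
t=[]
for n,(x,y,w,h) in (("scene",(125,95,120,150)),("top",(130,150,140,100))):
    c=eyes.read_camera(n); t.append(cv2.resize(c["pixels"][y:y+h,x:x+w],(400,500),interpolation=cv2.INTER_CUBIC))
cv2.imwrite("pics/m5.png",np.hstack(t))
E
```

```text
time: 20.05
eef_pos: [0.5576, 0.1102, 0.1377]
eef_rot: [-0.057, 0.998, 0.0, 0.0]
force: [-0.7, 0.2, -0.2]
grip_width: 0.0853
grasp_force: 0.0
time: 21.3
eef_pos: [0.4362, 0.0965, 0.2892]
eef_rot: [-0.057, 0.998, -0.0, 0.001]
force: [0.5, -0.3, 0.3]
grip_width: 0.0854
grasp_force: 0.0
```

View pics/m5.png

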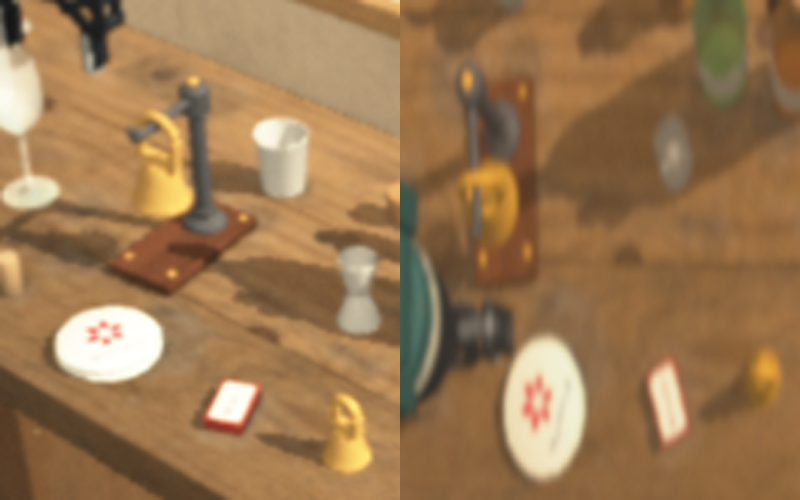

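The bell hangs upright on the hook (crop (160,165)), and the small bell still stands (345,440). I wait for it to settle, check it for motion, then hand in.

```bash
for i in 1 2 3; do python3 -m jog '[{"translation":[0,0,0],"delta_rot":[0,0,0],"fingers":0},{"translation":[0,0,0],"delta_rot":[0,0,0],"fingers":0},{"translation":[0,0,0],"delta_rot":[0,0,0],"fingers":0},{"translation":[0,0,0],"delta_rot":[0,0,0],"fingers":0},{"translation":[0,0,0],"delta_rot":[0,0,0],"fingers":0},{"translation":[0,0,0],"delta_rot":[0,0,0],"fingers":0},{"translation":[0,0,0],"delta_rot":[0,0,0],"fingers":0},{"translation":[0,0,0],"delta_rot":[0,0,0],"fingers":0},{"translation":[0,0,0],"delta_rot":[0,0,0],"fingers":0},{"translation":[0,0,0],"delta_rot":[0,0,0],"fingers":0}]' | head -1; done
python3 - <<'E'
from h import *
from station import hand_in
ims=[eyes.read_camera("scene")["pixels"][120:185,155:195].astype(int) for _ in range(5)]
d=[abs(a-ims[0]).mean().round(2) for a in ims[1:]];print(d)
if max(d)<4: print(hand_in())
E
```

```text
time: 22.65
time: 23.9
time: 25.15
[np.float64(0.72), np.float64(0.71), np.float64(0.73), np.float64(0.72)]
the job is handed in; nothing more can be done
None
```

I turned the hook over the foot's long end, hung the larger brass bell on it (released and still in the last pictures), left the smaller bell standing, and handed the job in at about 25 s; the hand-in returned no verdict.

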